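# Turn over the spot plate in the draining tray

## Robot

A 6-joint arm with a two-finger parallel gripper is mounted at the origin on a cart in front of the work surface, level with it; the furniture and walls round the work are solid. World frame = base frame: x ahead of the robot, y to its left, z up, the work surface at z = 0. Lengths are in mm, angles in rad, forces in N, time in s.
With the tool pointing down it reaches from about 250 to 775 mm from the base axis. Payload 4 kg.
Tool frame: the origin (TCP) lies midway between the tips of the shut fingers; the grasp point (between the pads) lies 19 mm behind it (grasp_offset is the distance from the TCP to the grasp point, in mm); z points along the fingers, y is the direction in which the jaws open and shut (so a half turn about z gives the same grasp; the last joint's range is limited). The gripper opens to 94 mm and grips with 3 to 60 N. Pads are 16 mm wide; open, the fingers measure 119 mm over their backs; the gripper's body (75 mm by 177 mm) begins 78 mm behind the grasp point.
Start: joints at [-1.266, 0.087, 1.371, -0, 1.684, -0.103], TCP at [218.124, -504.918, 205.506] pointing down, gripper open.
Joint ranges: [-3.1, 3.1], [-0.76, 2.03], [0.27, 2.55], [-1.08, 4.22], [0.17, 2.65], [-2.57, 2.57]. Speed limits (rad/s): [2.79, 2.79, 3.14, 3.14, 3.14, 3.14].

## Interface

Orientations are given as a rotation vector (axis times angle).
In Python, from station import move_ptp, move_l, goto_joints, gripper_open, gripper_close, wait, ik, get_state, capture, PlanningError, close_job, grasp_offset gives the robot as it stands. Calls block until the motion is done:
- move_ptp(position, orientation): joint-space move of the TCP to a pose.
- move_l(position, ori=None, velocity=150, threshold=None): straight line of the TCP; ori=None keeps the orientation; velocity is the mean speed in mm/s. With threshold (N) it stops when the force on the tool has changed by that much, and returns True; else False.
- goto_joints(angles): joint-space move.
- gripper_open() and gripper_close(effort=None): open the fingers fully, or close them until they stop; effort is the grip in N (None keeps the last).
- wait(seconds).
- ik(position, orientation): joint angles nearest the present ones, or None.
- get_state(): the state.
- capture(name): name is "scene" or "top"; returns a dict with "frame" (400x640x3 uint8, red, green, blue), "fx", "fy", "cx", "cy" (pixels), "extrinsics" (4x4, takes a point from world to camera coordinates). Camera axes: x right, y down, z forward; pixel columns grow to the right and rows downward; lengths in mm; the calibration is good to about 2 mm. A picture is of the moment at which its call begins. There is no depth.
A pose or a line that the arm cannot do raises PlanningError and nothing moves.
- close_job(): hands the job in, once; it reports no verdict.
The state is a dict: "time_s": time; "qpos": joint angles; "dq": joint speeds; "joint_torque": joint torques, N m; "eef_pos": TCP position; "ee_rot": TCP orientation; "contact_force": force on the tool from outside, world axes, zero at the start; "ft_torque": the same for the moment, N m; "grip_width": opening from 0.0 (shut) to 1.0 (fully open).
Only numpy, scipy, OpenCV 4.12 (cv2) and the standard library are available. Lean on these libraries where they do the work, as an engineer would, in place of code of your own. Each camera call takes 0.05 s, during which the arm holds its last target. There are 200 camera calls.

## Task

The white spot plate was left to drain with its wells down in the steel tray. Without picking it up, push it with a fingertip against one of the tray's sloping ends until it tips up and leans there with its lower edge at the foot of the slope, then reach behind its raised edge and tip it back over, so that it lies flat in the tray with its wells up. Do not disturb the cups draining beside it or the things on the bench.

Things in the scene. Friction and masses are not known exactly. Their poses are not given: they have to be found in the camera images.
- tray: oblong stainless draining tray, fixed to the bench, 272 mm long and 133 mm wide over the rim, 40 mm high; origin at the centre of its underside, y along its length, x across it (away from the robot, but for the yaw). The two end walls (+y and -y) are alike, smooth, sloping outward at 48 degrees from level; either will serve. The long side walls slope outward at 80 degrees
- tray_floor (a point): middle of the tray's floor, at rib height. The floor is 200 mm long (y), 112 wide, 4 mm above the bench; seven ribs run lengthwise on it, tops 8 mm above the bench, ending at y = +-85 mm, so a drain channel 15 mm wide and 4 mm deep is left at each end, between the rib ends and the wall's foot
- end_left (a point): foot of the end wall at tray y = +100, mid-width, on the channel floor 4 mm above the bench. From here the wall slopes out and up to the rim's inner edge 32 mm farther out, 40 mm above the bench; a flat lip adds 4 mm. 10 to 24 cm beyond the rim stands a cardboard carton, 0.5 m tall, at world y = 0.41: keep the wrist clear of it, or use the right end when the tray is far left
- end_right (a point): the like foot of the other end wall at tray y = -100. Beyond its rim, when the tray stands far to the right, there are only a few cm before a thin hose that slants from the bench's front edge up to the machine; else there is ample room
- plate_center (a point): centre of the spot plate: flat white melamine, 92 mm long (y), 70 wide (x), 10 thick, about 90 g, friction 0.6; 12 round wells in one face, a plain shallow recess in the other. z points out of the plain face: up at the start (wells down), down when turned over. It starts on the ribs, length along the tray, off the middle toward the robot (tray x about -16 mm)
- spot_plate: the same plate; origin at the centre of its well face. Pushed at one end it slides on the ribs, its front rides up the end wall, its rear edge drops into the channel. It then lies on the slope, 45 mm of it past the rim, upper edge 72 mm above the bench and 60 mm outward of the wall's foot. Drawn inward it turns on its foot (upright it is 96 mm high) and, once past upright, falls over by itself
- corner_a (a point): one of the spot plate's four corners, half-way up its 10 mm thickness (x +35, y +46)
- corner_b (a point): one of the spot plate's four corners, half-way up its 10 mm thickness (x -35, y +46)
- corner_c (a point): one of the spot plate's four corners, half-way up its 10 mm thickness (x -35, y -46)
- corner_d (a point): one of the spot plate's four corners, half-way up its 10 mm thickness (x +35, y -46)
- cup_a: clear sample cup, 29 mm across and 32 mm tall, loose, standing upside down on the ribs beside the plate on the side away from the robot (tray x +42), toward the tray's +y end; origin at its base, which is on top now, z pointing down. Not to be disturbed
- cup_b: a second such cup, toward the tray's -y end. Not to be disturbed
- dropper_bottle: amber dropper bottle with black teat, 37 mm across, 114 mm tall, loose, at the left, at the left, at the left, behind the tray; origin at its underside. Bystander
- capped_vial: white vial with blue cap, 28 mm across, 52 mm tall, loose, behind the tray; origin at its underside. Bystander
- timer: off-white bench timer, 62 x 68 x 20 mm, loose, lying right of the tray; origin at its underside. Bystander

How it is judged:
By the outcome, as a careful person would: the job done as asked, in the order asked, and still so for the second after the job is handed in, with the robot touching nothing.
It also fails if it takes over 45 s, if anything falls off the work surface, if the arm or the gripper's body presses on something with over 40 N, if the wrist force passes 120 N, or if a joint passes its speed limit or range.

## Working session

There is one attempt and no reset: what is moved stays moved. The work goes in short steps, each a Python script; the robot and the scene stay as the last script left them, time stands still between calls to the robot, and variables do not carry over. Pictures are saved under pics/ and viewed, about 8 in all and at most 12, crops included, and the job is handed in when it is done.

```bash
mkdir -p pics; ls
python3 - <<'E'
from station import *
import cv2,numpy as np
for n in("scene","top"):
    c=capture(n); cv2.imwrite(f"pics/{n}0.png",c["frame"][:,:,::-1]); print(n,c["fx"],c["fy"],c["cx"],c["cy"]);print(np.round(c["extrinsics"],4).tolist())
s=get_state();print(s["time_s"],s["ee_rot"],s["contact_force"],grasp_offset)
E
```

```text
pics
scene 406.194911080513 406.194911080513 316.38459404706725 200.6917029456341
[[-0.6995, -0.7143, -0.0192, 411.2998], [-0.4948, 0.5035, -0.7083, 237.9219], [0.5156, -0.486, -0.7057, 643.985], [0.0, 0.0, 0.0, 1.0]]
top 435.1498274026828 435.1498274026828 314.0455129974858 202.17174453989767
[[0.0254, -0.9996, -0.0126, 78.5489], [-0.9977, -0.0246, -0.0633, 537.2645], [0.0629, 0.0142, -0.9979, 1049.0945], [0.0, 0.0, 0.0, 1.0]]
0.1 [-3.07462765e+00 -6.35773131e-01  3.15977688e-04] [ 1.17842542 -0.02407462 -0.13960073] 18.8
```

View pics/scene0.png

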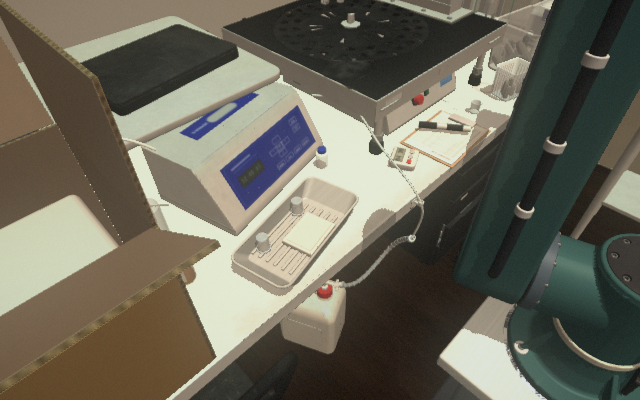

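View pics/top0.png

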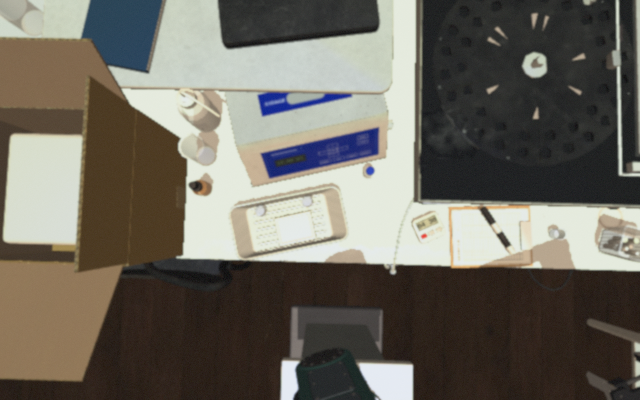

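The scene view shows the tray at about (295,232), with the plate at (308,233) and the cups at (263,241) and (297,205). In the top view the tray spans columns 232-347 and rows 185-257, the plate is at (295,229), and the cups are at (260,210) and (308,201). Next I'll enlarge the tray in both views.

```bash
cat > h.py <<'E'
import numpy as np, cv2
from station import *
def cam(n):
    c=capture(n); return c
def ray(c,u,v):
    E=c["extrinsics"];R=E[:3,:3];t=E[:3,3]
    d=R.T@np.array([(u-c["cx"])/c["fx"],(v-c["cy"])/c["fy"],1.]);return -R.T@t,d
def onz(c,u,v,z):
    o,d=ray(c,u,v);return o+d*(z-o[2])/d[2]
def tri(c1,p1,c2,p2):
    o1,d1=ray(c1,*p1);o2,d2=ray(c2,*p2)
    s=np.linalg.lstsq(np.c_[d1,-d2],o2-o1,rcond=None)[0]
    a=o1+d1*s[0];b=o2+d2*s[1];return (a+b)/2,np.linalg.norm(a-b)
def proj(c,p):
    E=c["extrinsics"];q=E[:3,:3]@np.asarray(p,float)+E[:3,3];return c["fx"]*q[0]/q[2]+c["cx"],c["fy"]*q[1]/q[2]+c["cy"]
E
python3 - <<'E'
from h import *
t=cam("top")["frame"][180:262,226:354,::-1]; s=cam("scene")["frame"][170:300,225:365,::-1]
a=cv2.resize(t,None,fx=6,fy=6,interpolation=cv2.INTER_CUBIC)
b=cv2.resize(s,None,fx=4,fy=4,interpolation=cv2.INTER_CUBIC)
cv2.imwrite("pics/ct.png",a);cv2.imwrite("pics/cs.png",b)
E
```

```text
(no output)
```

View pics/ct.png

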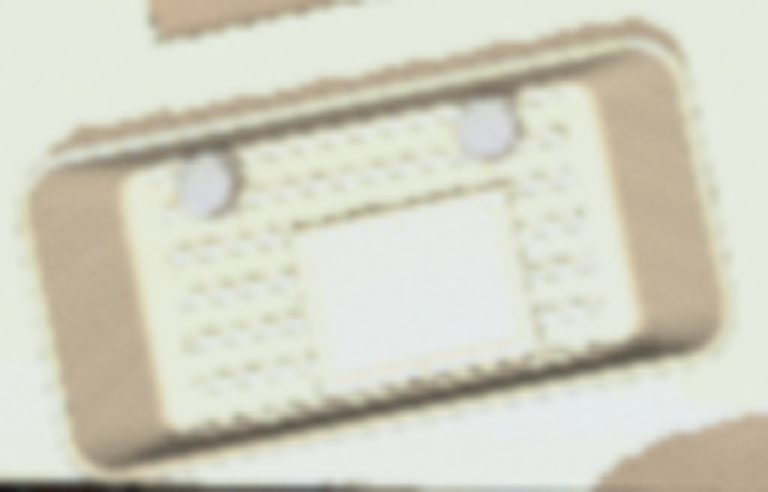

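View pics/cs.png

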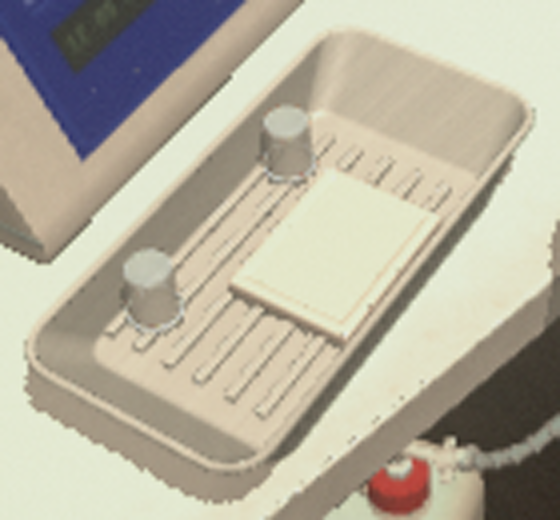

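The top crop shows the plate's corners at crop (297,228), (510,183), (535,345) and (320,392), and the wall feet near x≈592-640 and x≈125-165. The scene crop shows the same corners at (232,283), (330,170), (440,213) and (342,333), with the cups on the far side.

Run:
```python
from h import *
np.set_printoptions(precision=1,suppress=True)
T=cam("top");S=cam("scene")
ct=lambda p:(p[0]/6+226-.4,p[1]/6+180-.4); cs=lambda p:(p[0]/4+225-.4,p[1]/4+170-.4)
tp=dict(a=(297,228),d=(510,183),c=(535,345),b=(320,392)); sp=dict(a=(232,283),d=(330,170),c=(440,213),b=(342,333))
P={}
for k in "abcd":
    p,e=tri(T,ct(tp[k]),S,cs(sp[k]));P[k]=onz(T,*ct(tp[k]),18);print(k,p,e,P[k],onz(S,*cs(sp[k]),18))
print("len",[np.linalg.norm(P[i]-P[j]) for i,j in("ad","bc","ab","dc")],"centre",sum(P.values())/4)
print("cups top",[ (tri(T,ct(u),S,cs(v)),onz(T,*ct(u),40)) for u,v in(((207,183),(150,267)),((487,128),(287,121)))])
# rim outer corners & feet (top)
for n,p,z in [("footR far",(592,85),4),("footR near",(640,335),4),("footL far",(125,175),4),("footL near",(165,430),4),
  ("rimL mid",(52,310),40),("rimR mid",(705,195),40),("rimfar mid",(350,100),40),("rimnear mid",(400,412),40)]:
    print(n,onz(T,*ct(p),z))
# scene: rims
print("scene footR", onz(S,*cs((400,140)),4), "rimR scene",onz(S,*cs((530,110)),40),onz(S,*cs((345,30)),40),"rimL",onz(S,*cs((35,350)),40),onz(S,*cs((240,468)),40))
# yaw
v=(P['a']+P['b']-P['c']-P['d']);print("plate yaw",np.degrees(np.arctan2(-v[0],v[1])))
# tray outline by contour: rim dark brown vs bench
for n,u,v in [("balance front low L",252,185),("R",385,160)]: print(n,onz(T,u,v,0))
print("hose",onz(T,398,235,30),"vial",onz(T,369,171,52),"bottle",onz(T,197,186,114),"edge",onz(T,300,261,0))
```

```text
a [494.3 186.   12.6] 2.2102395265485333 [494.9 186.3  18. ] [489.9 187.8  18. ]
b [428.1 173.8  21.8] 1.8574202227150536 [428.6 174.9  18. ] [429.6 171.2  18. ]
c [448.7  86.8  21.2] 3.3841830540194873 [449.9  88.   18. ] [449.4  83.5  18. ]
d [515.1  99.4  13. ] 1.636416310490341 [515.5  99.9  18. ] [510.9 102.   18. ]
len [np.float64(88.79422384139097), np.float64(89.39679009550005), np.float64(67.31369140530022), np.float64(66.65874435003082)] centre [472.2 137.3  18. ]
cups top [((array([511. , 220. ,  39.7]), np.float64(1.627155335800934)), array([511.5, 220.6,  40. ])), ((array([535.8, 108.7,  41.4]), np.float64(1.1785203645803506)), array([536.3, 109.2,  40. ]))]
footR far [557.5  67.3   4. ]
footR near [454.8  45.1   4. ]
footL far [515.4 259.7   4. ]
footL near [410.9 239.5   4. ]
rimL mid [459.2 280.9  40. ]
rimR mid [511.6  21.5  40. ]
rimfar mid [546.2 164.4  40. ]
rimnear mid [422.3 140.8  40. ]
scene footR [510.2  51.2   4. ] rimR scene [452.4  13.5  40. ] [566.1  37.4  40. ] rimL [509.  287.6  40. ] [395.6 263.1  40. ]
plate yaw 13.562266643228318
balance front low L [575.5 248.5   0. ]
R [646.3 -82.6   0. ]
hose [ 460.2 -112.1   30. ] vial [610.4 -37.3  52. ] bottle [558.9 353.8 114. ] edge [389.8 123.2   0. ]
```

```bash
cat >> h.py <<'E'
C=np.array([484.7,152.5]);YAW=np.radians(12.3)
EX=np.array([np.cos(YAW),np.sin(YAW)]);EY=np.array([-np.sin(YAW),np.cos(YAW)])
def W(x,y,z): return np.r_[C+x*EX+y*EY,z]
def tray(p): d=np.asarray(p)[:2]-C; return np.array([d@EX,d@EY])
def ori(jaw):  # tool down, jaw axis at angle jaw (world)
    a=(jaw+np.pi/2)/2; return np.pi*np.array([np.cos(a),np.sin(a),0])
E
python3 - <<'E'
from h import *
np.set_printoptions(precision=2,suppress=True)
for k in(0,1):
    for n,p in(("hi",W(-15.5,60,300)),("lo",W(-15.5,60,10.5)),("end",W(-15.5,-80,10.5)),("tip",W(-15.5,-185,50)),("tiphi",W(-15.5,-185,200))):
        print(k,n,p,ik(p,ori(YAW+k*np.pi)))
E
```

```text
0 hi [456.77 207.82 300.  ] [ 0.31 -0.02  1.3  -0.    1.87  0.1 ]
0 lo [456.77 207.82  10.5 ] [ 0.31  0.11  1.75 -0.    1.28  0.1 ]
0 end [486.6   71.03  10.5 ] [ 0.03  0.08  1.77 -0.    1.28 -0.19]
0 tip [508.97 -31.56  50.  ] [-0.17  0.08  1.69 -0.    1.37 -0.39]
0 tiphi [508.97 -31.56 200.  ] [-0.17 -0.    1.47 -0.    1.67 -0.39]
1 hi [456.77 207.82 300.  ] None
1 lo [456.77 207.82  10.5 ] None
1 end [486.6   71.03  10.5 ] None
1 tip [508.97 -31.56  50.  ] None
1 tiphi [508.97 -31.56 200.  ] None
```

Run:
```python
from h import *
O=ori(YAW)
gripper_close(20)
s=get_state();p=s["eef_pos"];move_l([p[0],p[1],330],velocity=250)
move_ptp(W(-15.5,60,300),O)
move_l(W(-15.5,60,40),velocity=250)
print(move_l(W(-15.5,60,11),velocity=60,threshold=8))
print(get_state()["eef_pos"],get_state()["contact_force"])
print(move_l(W(-15.5,10,11),velocity=60,threshold=15))
s=get_state();print(s["time_s"],s["eef_pos"],s["contact_force"],s["grip_width"])
T=cam("top")["frame"][170:262,216:356,::-1]; S=cam("scene")["frame"][160:300,225:365,::-1]
a=cv2.resize(T,(560,368),interpolation=cv2.INTER_CUBIC);b=cv2.resize(S,(368,368),interpolation=cv2.INTER_CUBIC)
b=b[:, :240] if 0 else b
cv2.imwrite("pics/p1.png",cv2.resize(np.hstack([a,b]),None,fx=.86,fy=.86))
```

```text
False
[456.60008887 207.82078283  10.6889049 ] [-0.6396079   0.17189346 -0.51896008]
False
7.8333 [467.29299875 158.90861338  10.85363039] [ 0.36646481  0.36911577 -0.51536506] 0.007257879043151174
```

View pics/p1.png

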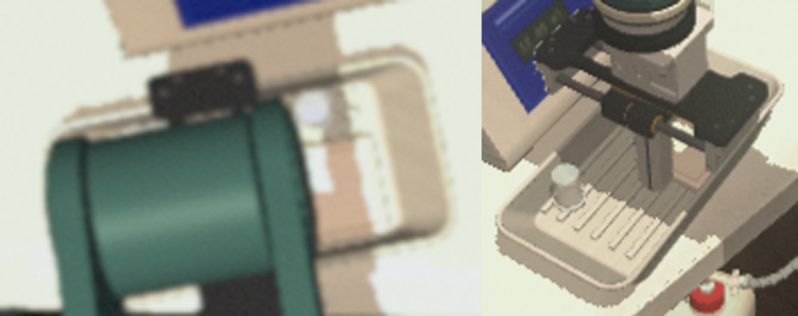

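The finger met the plate and moved it, and both cups still stand. The arm hides the plate's outline, so I'll step aside once to check its yaw.

Run:
```python
from h import *
O=ori(YAW)
move_l(W(-15.5,16,11),velocity=100);move_l(W(-15.5,16,200),velocity=300)
move_ptp(W(-15.5,-260,220),O)
print(get_state()["time_s"])
T=cam("top")["frame"];S=cam("scene")["frame"]
cv2.imwrite("pics/T2.png",T[:,:,::-1]);cv2.imwrite("pics/S2.png",S[:,:,::-1])
a=cv2.resize(T[180:262,226:354,::-1],(384*5//4,246*5//4),interpolation=cv2.INTER_CUBIC);b=cv2.resize(S[175:295,230:360,::-1],(320,307),interpolation=cv2.INTER_CUBIC)
cv2.imwrite("pics/p2.png",np.hstack([a,b]))
```

```text
10.0417
```

View pics/p2.png

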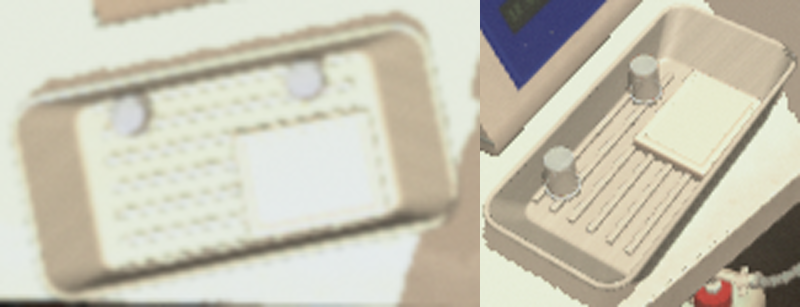

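The plate stays aligned with the tray: its corners in the top crop are (235,135), (365,108), (385,210) and (253,232), and its edge slope is about the same as before. The cups are unmoved. I'll go on with the push.

Run:
```python
from h import *
O=ori(YAW);T=cam("top");np.set_printoptions(precision=1,suppress=True)
q=[onz(T,226+u/3.75-.4,180+v/3.75-.4,18) for u,v in((235,135),(365,108),(385,210),(253,232))]
print([tray(p) for p in q], tray(sum(q)/4))
x=float(np.clip(tray(sum(q)/4)[0],-18,-12))
move_ptp(W(x,20,180),O);move_l(W(x,20,40),velocity=300);move_l(W(x,20,10.7),velocity=80)
for y in(-30,-50,-65,-80):
    r=move_l(W(x,y,10.7),velocity=50,threshold=25);s=get_state();print(r,tray(s["eef_pos"]),s["eef_pos"][2],s["contact_force"],s["time_s"])
    if r:break
wait(.3);S=cam("scene");Tt=cam("top")
a=cv2.resize(Tt["frame"][170:262,226:366,::-1],(420,276),interpolation=cv2.INTER_CUBIC);b=cv2.resize(S["frame"][160:285,250:380,::-1],(375,361),interpolation=cv2.INTER_CUBIC)
a=cv2.copyMakeBorder(a,0,85,0,0,cv2.BORDER_CONSTANT);cv2.imwrite("pics/p3.png",np.hstack([a,b]))
```

```text
[array([15.9, -1.8]), array([ 17.2, -88.4]), array([-50.4, -88.6]), array([-48.3,  -1.6])] [-16.4 -45.1]
False [-16.4 -30.2] 10.692973707018389 [ 0.5 -0.3  0. ] 13.5667
False [-16.3 -50.4] 10.752778550277158 [0.1 0.7 0.4] 14.1167
False [-16.3 -65.4] 10.758921121856194 [-0.6 -0.1 -0.3] 14.5667
False [-16.4 -80.4] 10.723701172991522 [ 0.  -0.7 -0.2] 15.0167
```

View pics/p3.png

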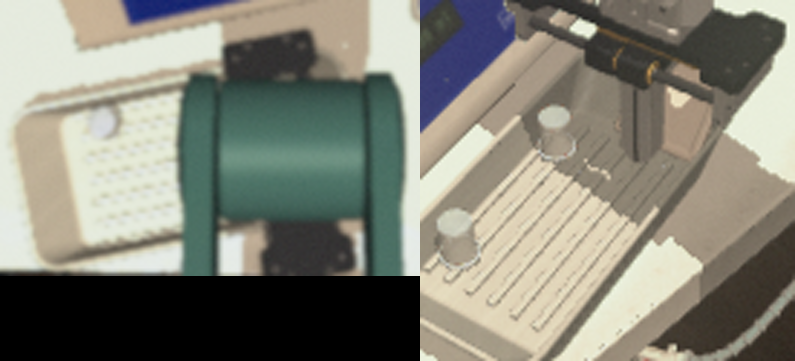

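The plate leans on the right end wall behind the finger, and both cups still stand. I'll retreat and go round.

Run:
```python
from h import *
O=ori(YAW);x=-16.4
move_l(W(x,-50,11),velocity=80);move_l(W(x,-50,230),velocity=300)
move_ptp(W(x,-235,230),O)
print(get_state()["time_s"]);S=cam("scene");Tt=cam("top")
a=cv2.resize(Tt["frame"][170:262,246:386,::-1],(420,276),interpolation=cv2.INTER_CUBIC);b=cv2.resize(S["frame"][160:285,250:380,::-1],(375,361),interpolation=cv2.INTER_CUBIC)
a=cv2.copyMakeBorder(a,0,85,0,0,cv2.BORDER_CONSTANT);cv2.imwrite("pics/p4.png",np.hstack([a,b]))
```

```text
17.5917
```

View pics/p4.png

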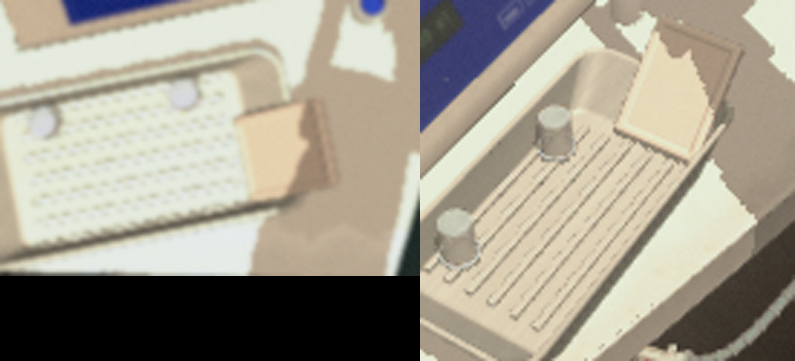

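The plate leans squarely on the right slope, with its upper corners at top crop (320,98) and (338,185) and its foot along (237,115)-(253,197). I'll triangulate the raised edge, then tip it.

Run:
```python
from h import *
np.set_printoptions(precision=1,suppress=True)
O=ori(YAW);T=cam("top");S=cam("scene")
u=[]
for (a,b),(c,d) in (((320,98),(240,20)),((338,185),(325,48))):
    p,e=tri(T,(246+a/3-.3,170+b/3-.3),S,(250+c/2.885-.3,160+d/2.885-.3));print(tray(p),p[2],e);u.append(np.r_[tray(p),p[2]])
m=sum(u)/2;print("mid",m)
assert abs(m[1]+158)<8 and abs(m[2]-76)<9 and abs(m[0]+16)<7
x=-16.4
move_l(W(x,-190,230),velocity=250);move_l(W(x,-190,58),velocity=200)
for th in(48,55,62,69,76,83,88):
    a=np.radians(th);y=-100-92*np.cos(a)-8;z=4+92*np.sin(a)-15
    r=move_l(W(x,y,z),velocity=45,threshold=20);s=get_state();print(th,r,tray(s["eef_pos"]),s["eef_pos"][2],s["contact_force"],s["time_s"])
    if r:break
S=cam("scene");cv2.imwrite("pics/p5.png",cv2.resize(S["frame"][150:285,240:390,::-1],(600,540),interpolation=cv2.INTER_CUBIC))
```

```text
[  15.8 -157.7] 67.46906298134223 0.041347608722468815
[ -53.9 -158.4] 71.89648221513903 2.223488935031018
mid [ -19.1 -158.    69.7]
48 False [ -16.4 -169.3] 57.40386598858081 [ 0.4 -0.8  0.1] 19.7417
55 False [ -16.2 -160.7] 64.75497229349092 [-0.4 -0.8  0.4] 20.1417
62 False [ -16.4 -151. ] 70.40917438901242 [ 0.  -0.6  0.6] 20.5417
69 False [ -16.4 -140.6] 74.94098756759465 [-0.2 -1.1 -0.3] 20.9417
76 False [ -16.4 -129.9] 78.36807718598777 [-0.9 -0.7 -0. ] 21.3417
83 False [ -16.4 -118.9] 80.33428410725026 [-0.4  0.1 -0.2] 21.7417
88 False [ -16.4 -110.9] 80.94243124433477 [-0.1 -0.8 -0.6] 22.0667
```

View pics/p5.png

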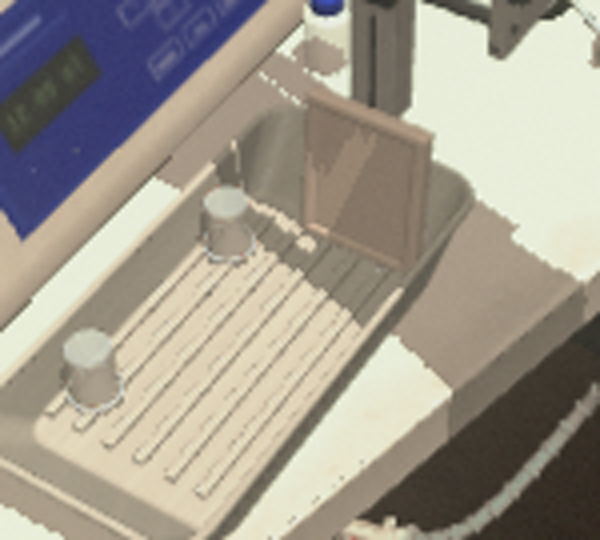

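The plate stands upright and square at the foot, clear of the cups. I'll go on over.

Run:
```python
from h import *
np.set_printoptions(precision=1,suppress=True)
x=-16.4;O=ori(YAW)
move_l(W(x,-82,80),velocity=40,threshold=20);wait(.5)
move_l(W(x,-130,100),velocity=120);move_l(W(x,-130,230),velocity=300);move_ptp(W(x,-250,230),O);print(get_state()["time_s"])
Tt=cam("top");S=cam("scene")
a=cv2.resize(Tt["frame"][170:262,226:366,::-1],(420,276),interpolation=cv2.INTER_CUBIC);b=cv2.resize(S["frame"][160:285,240:370,::-1],(375,361),interpolation=cv2.INTER_CUBIC)
a=cv2.copyMakeBorder(a,0,85,0,0,cv2.BORDER_CONSTANT);cv2.imwrite("pics/p6.png",np.hstack([a,b]))
```

```text
25.2167
```

View pics/p6.png

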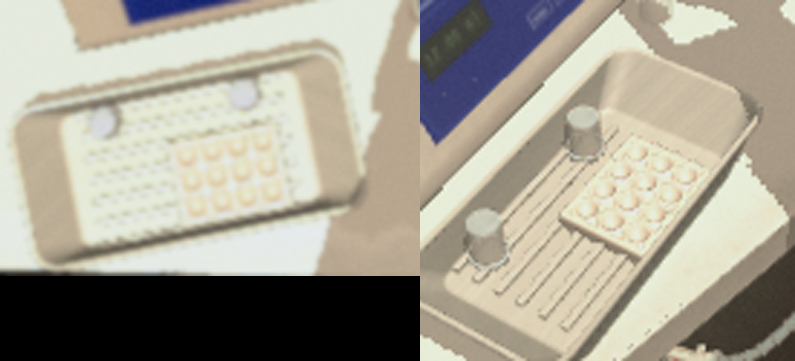

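Run:
```python
from h import *
np.set_printoptions(precision=1,suppress=True)
T=cam("top");S=cam("scene")
for n,(a,b),(c,d) in (("far+y",(175,144),(140,218)),("near+y",(184,224),(222,256)),("far-y",(270,124),(213,134)),("near-y",(289,203),(288,166)),("cupA",(104,120),(65,223)),("cupB",(243,92),(163,119))):
    p,e=tri(T,(226+a/3-.3,170+b/3-.3),S,(240+c/2.885-.3,160+d/2.885-.3));print(n,tray(p),p[2],e)
close_job()
```

```text
far+y [14.4 10.9] 9.624674843364687 2.915203005729607
near+y [-53.1  13.8] 16.375941199335273 1.5305903049646852
far-y [ 12.1 -71. ] 23.37510386472809 4.57335792233465
near-y [-52.1 -73.1] 24.33350103750564 1.0252559058917194
cupA [40.9 59.8] 36.6694307919023 2.074515679747834
cupB [ 41.9 -53.9] 37.298538689345605 1.9819532158045117
the job is handed in; nothing more can be done
```

The spot plate now lies in the tray with its wells up, and I handed the job in after about 25 s of robot time. I pushed it with the shut fingertips against the right-hand sloping end until it leaned there. Then I reached behind its raised edge, brought it upright and tipped it over, never picking it up.

**Order of the job:** pictures showed the plate leaning square with its lower edge at the foot of the slope, then upright, then lying among the ribs, wells up. No move stopped on its force limit, and the forces I read between moves were about 1 N.

**Cups and bystanders:** both cups stand within about 1–2 mm of where I first measured them. I did not measure the dropper bottle, vial or timer again afterwards. The arm's path was planned to stay clear of them.

**A check that disagreed:** the last two-view corner heights scattered from 10 to 24 mm, where a flat plate should give 18 mm. The rays missed each other by up to 4.6 mm, and the plate's length came out at about 85 mm instead of 92. I put this down to corners read by eye from small crops. That the plate lies flat rests on the last picture, not on those numbers.

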